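# Slide the standing column into its dock

## Task

Slide the tall glass column, standing upright on the bench, into the open fork of the low dock and press it gently home until its foot has pushed the sprung stop at the back fully in, then let go so that it stays there. Push only low down on its black foot: the glass tube must not be touched, and the column must not be tipped or lifted. Leave the bottle, the box and the tube rack where they are.

Things in the scene. Friction and masses are not known exactly. Their poses are not given: they have to be found in the camera images.
- column: Tall glass column standing on the bench, 322 mm high, 0.6 to 0.9 kg, centre of mass 70 to 80 mm up. Its black foot is a round disc 84 mm in diameter, 24 mm high, with a step 48 mm in diameter up to 34 mm. Push on the disc's upright rim 5 to 20 mm above the bench; pushed much higher it topples. Sliding takes 3 to 8 N. Origin: centre of the underside; z up the column; yaw means nothing.
- tube: The column's fragile glass tube, fixed on the foot, same origin as column: 30 mm in diameter from 34 to 278 mm up, then a white head 38 mm in diameter to 300 mm and a tap to 322 mm whose thin handle reaches 15 mm from the axis. Not to be touched by gripper or arm.
- dock: Low dock fixed on the bench: grey housing 118 mm wide, 45 mm high, its front face at dock x = 90 mm, a knob behind it. Origin: on the bench, mid-way between the guides. +x is the direction in which the column is pushed in; the open mouth faces -x. It carries the sprung stop (see stop).
- stop (a point): Middle of the range (dock x = 42 mm, 14 mm up) for the face of the stop, a 20 mm round rubber pad on a screw from the housing. The screw setting is not measured: the face starts up to 15 mm before or behind this point. Pushed to +x it yields 10 mm on a spring (1.2 N, rising to 2 N), then stops hard: feel for that rise. Over 20 N damages it. Friction keeps the column there when let go.
- guides: The dock's two fixed aluminium guides, 24 mm high, 12 mm thick, same origin and axes as dock. Inner faces parallel, 94 mm apart (5 mm to spare each side of the foot), from dock x = -10 mm to the housing; before that they flare outwards to a mouth about 138 mm wide at x = -54 mm.
- bottle: Bystander: round bottle, 70 mm in diameter, 160 mm high. Origin: centre of its underside. Leave alone.
- tipbox: Bystander: box 112 x 77 x 68 mm (x, y, z) high with a clear lid. Origin: centre of its underside. Leave alone.
- rack: Bystander: blue tube rack 200 x 62 mm (x, y), 72 mm high with tube caps. Origin: centre of its underside. Leave alone.

How it is judged:
By the outcome, as a careful person would: the job done as asked, in the order asked, and still so for the second after the job is handed in, with the robot touching nothing.
It also fails if it takes over 70 s, if anything falls off the work surface, if the arm or the gripper's body presses on something with over 40 N, if the wrist force passes 120 N, or if a joint passes its speed limit or range.

## Robot

A 6-joint arm with a two-finger parallel gripper is mounted at the origin on the work surface. World frame = base frame: x ahead of the robot, y to its left, z up, the work surface at z = 0. Lengths are in m, angles in rad, forces in N, time in s.
With the tool pointing down it reaches from about 0.25 to 0.725 m from the base axis. Payload 4 kg.
Tool frame: the origin (TCP) lies midway between the tips of the shut fingers; the grasp point (between the pads) lies 19 mm behind it (bot.grip_point_offset is the distance from the TCP to the grasp point, in m); z points along the fingers, y is the line along which they close (so a half turn about z gives the same grasp; the last joint's range is limited). The gripper opens to 85 mm and grips with 20 to 120 N. Pads are 22 mm wide; open, the fingers measure 114 mm over their backs; the gripper's body (76 mm by 85 mm) begins 54 mm behind the grasp point. The pads swing forward as they close: fully open they stand 13 mm farther back than shut.
Start: joints at [-1.128, 0.241, 0.005, 1.335, 0, 1.571], TCP at [0.214, -0.452, 0.231] pointing down, gripper open.
Joint ranges: [-2.72, 2.72], [-1.05, 1.87], [-1.09, 1.28], [-1.99, 2.15], [-1.42, 1.44], [-3.14, 3.14]. Speed limits (rad/s): [2.79, 2.79, 3.14, 3.14, 3.14, 3.14].

## Interface

Orientations are given as a unit quaternion [x, y, z, w].
In Python, from workcell import bot gives the robot as it stands.
- The arm moves only by the tool step_arm, never from a script. Its argument "targets" is text: rows parted by semicolons, each of 7 numbers parted by spaces: the opening, from -1 (shut) to 1 (fully open), so that 0 is half open, then the shift along the world's x, y, z normalised to -1 to 1, where 1 is 0.5 m, then the turn, a rotation vector about the world's x, y, z normalised to -1 to 1, where 1 is pi/4 rad. In form: gripper x y z wx wy wz; .... A call has 1 to 10 rows; each row is the pose to reach, as a shift and turn from the pose commanded when the call began; what a row does not reach only later rows make up. A row lasts 1/12 s, in which the tool goes at most 41.7 mm and 7.16 degrees, less where a joint would pass 70% of its speed; a pose out of reach is approached as far as the arm can. A call with a number of a shift or a turn outside -1 to 1 is refused whole. A call with a gripper value outside its range is refused whole. The fingers move at their own pace and stop on an object; the grip force is fixed at half the most. Time passes only in rows, so rows that repeat a pose let the fingers close. It gives the time, the measured TCP pose, the force, the opening and the grip force at its end, in the units of the state.
- bot.get_obs(): the state, without advancing time (a new reading comes with each control period).
- bot.camera(name): name is "side" or "top" or "wrist"; returns the picture (400x640x3 uint8, red, green, blue); there is no depth.
- bot.camera_info(name): a dict with "vertical_fov" (degrees; the focal length in pixels is half the picture's height over the tangent of half this angle, whatever the lens; pixels are square), "cx", "cy" (the principal point, pixels), "pose" (4x4, takes a point from camera to world coordinates). Camera axes: x right, y up, looking along -z (the intrinsics and any distortion apply to the point x, -y, -z); pixel columns grow to the right and rows downward; lengths in m; the calibration is good to about 2 mm. A picture is of the moment at which its call begins: read the wrist's pose just before it. camera_info takes no time and is no camera call; for the wrist camera it gives the pose at the moment of the call.
- bot.job_done(): hands the job in; it is judged then, once.
The state is a dict: "clock": time; "joint_pos": joint angles; "joint_vel": joint speeds; "tau": joint torques, N m; "eef_pos": TCP position; "tool_rot": TCP orientation; "ft_force": force on the tool from outside, world axes, zero at the start; "ft_torque": the same for the moment, N m; "grip_width": finger opening in m; "grasp_force": force on a finger pad.
Only numpy, scipy, OpenCV 4.12 (cv2) and the standard library are available. Lean on these libraries where they do the work, as an engineer would, in place of code of your own. Each camera call takes 0.05 s, during which the arm holds its last target. There are 200 camera calls.

## Working session

There is one attempt and no reset: what is moved stays moved. The work goes in short steps, Python scripts to look and compute and a tool call to move; the robot and the scene stay as the last step left them, time stands still between calls to the robot, and variables do not carry over. Pictures are saved under pics/ and viewed, at most 10 in all, crops included, and the job is handed in when it is done.

Besides the shell and the picture viewer there is one more tool, called as a command line: name --argument value ..., lists and objects as JSON in quotes. step_arm: Moves the arm, as the interface text tells. Scaled input: -1 to 1 covers 0.5 m each way for a shift and pi/4 rad each way for a turn. Its arguments: {"type":"object","properties":{"targets":{"type":"string"}},"required":["targets"]}

```bash
mkdir -p pics
python3 - <<'E'
from workcell import bot
import cv2,numpy as np
for n in("top","side"):
    i=bot.camera_info(n);print(n,i['vertical_fov'],i['cx'],i['cy'],{k:v for k,v in i.items() if k not in('pose',)});print(np.round(i['pose'],4).tolist())
    cv2.imwrite(f"pics/{n}0.png",bot.camera(n)[:,:,::-1])
o=bot.get_obs();print(o['eef_pos'],o['tool_rot'],o['ft_force'],o['grip_width'])
E
```

```text
top 55.809629774710835 318.46693130000233 199.57668754055283 {'vertical_fov': 55.809629774710835, 'cx': 318.46693130000233, 'cy': 199.57668754055283}
[[-0.0226, 0.9975, -0.0672, 0.5449], [-0.9997, -0.0222, 0.0058, 0.0644], [0.0043, 0.0673, 0.9977, 1.0095], [0.0, 0.0, 0.0, 1.0]]
side 43.63834613834385 321.9027244008036 208.22996078091222 {'vertical_fov': 43.63834613834385, 'cx': 321.9027244008036, 'cy': 208.22996078091222}
[[0.9817, 0.1586, -0.1054, 0.4617], [-0.1895, 0.7583, -0.6238, -0.7429], [-0.019, 0.6323, 0.7745, 1.0744], [0.0, 0.0, 0.0, 1.0]]
[ 0.21399791 -0.45127496  0.23050026] [ 9.75591950e-01  2.19589322e-01 -2.03077585e-04 -9.13900181e-04] [ 0.21397849 -0.31582685 -0.00340436] 0.08551669907885474
```

View pics/top0.png

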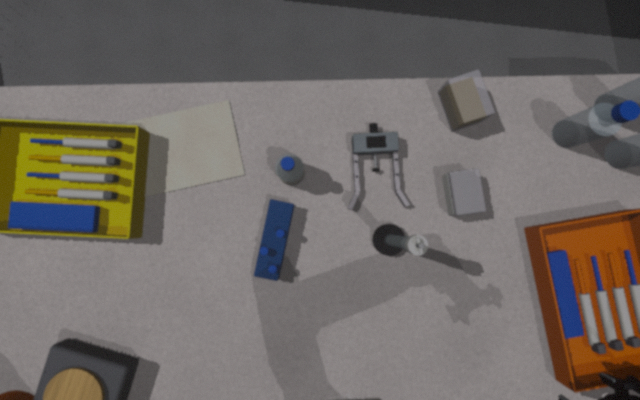

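View pics/side0.png

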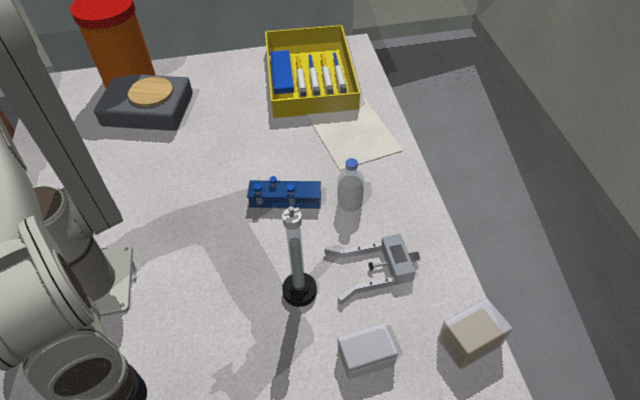

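Top view: the foot is at about (389,240). The dock's mouth tips are near (355,207) and (408,205), and its housing is at (376,142). Next I'll zoom in.

```bash
cat > h.py <<'E'
from workcell import bot
import cv2,numpy as np
def ray(n,uv,z):
    i=bot.camera_info(n);f=200/np.tan(np.radians(i['vertical_fov'])/2);P=np.array(i['pose'])
    d=P[:3,:3]@np.array([(uv[0]-i['cx'])/f,-(uv[1]-i['cy'])/f,-1]);o=P[:3,3]
    return (o+d*(z-o[2])/d[2])[:2]
def proj(n,p):
    i=bot.camera_info(n);f=200/np.tan(np.radians(i['vertical_fov'])/2);P=np.array(i['pose'])
    c=P[:3,:3].T@(np.array(p)-P[:3,3]);return np.array([i['cx']-f*c[0]/c[2],i['cy']+f*c[1]/c[2]])
E
python3 - <<'E'
from h import *
a=cv2.imread("pics/top0.png")[115:265,330:450]
b=cv2.imread("pics/side0.png")[220:320,270:430]
A=cv2.resize(a,None,fx=4,fy=4,interpolation=cv2.INTER_CUBIC)
for k in range(0,120,10): cv2.line(A,(k*4,0),(k*4,6 if k%50 else 14),(0,0,255),1)
for k in range(0,150,10): cv2.line(A,(0,k*4),(6 if k%50 else 14,k*4),(0,0,255),1)
cv2.imwrite("pics/topc.png",A)
cv2.imwrite("pics/sidec.png",cv2.resize(b,None,fx=5,fy=5,interpolation=cv2.INTER_CUBIC))
E
```

```text
(no output)
```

View pics/topc.png

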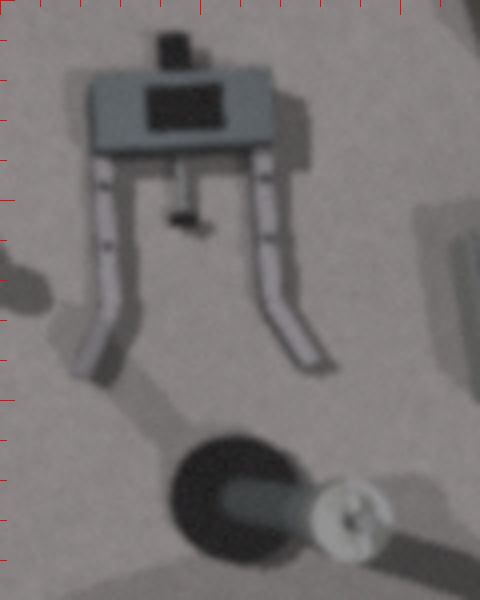

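View pics/sidec.png

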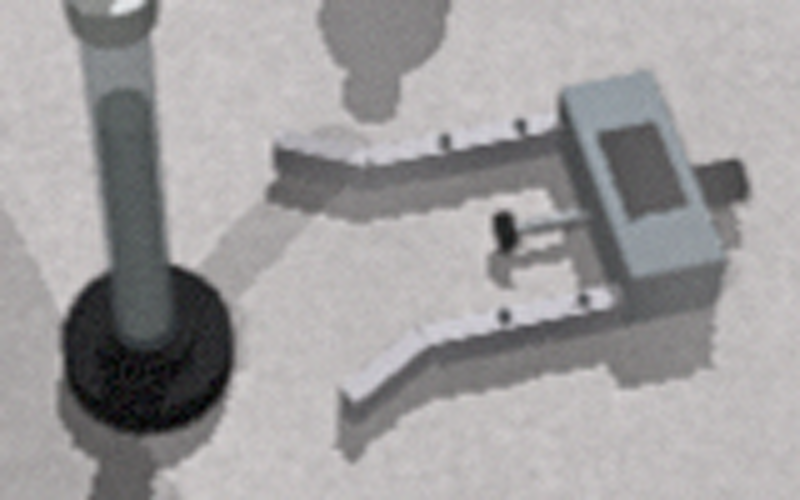

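Top crop: foot circle centred at (238,498). The guides' inner elbows are at (120,305) and (261,297), and their inner ends at (114,157) and (251,152). Side crop: pad at (503,230), and elbows at (365,165) and (430,330).

Run:
```python
from h import *
T=lambda x,y,z:ray("top",(330+x/4-.4,115+y/4-.4),z)
S=lambda x,y,z:ray("side",(270+x/5-.4,220+y/5-.4),z)
r=lambda v:np.round(v,4)
print("foot T",r(T(238,498,.02)),"S",r(S(149,350,.012)))
for nm,F,pts in (("T",T,[(120,305),(261,297),(114,157),(251,152)]),("S",S,[(365,165),(430,330),(560,133),(605,289)])):
    el,er,bl,br=[F(*p,.024) for p in pts]
    print(nm,r(el),r(er),r(bl),r(br),"w",r(np.linalg.norm(el-er)),r(np.linalg.norm(bl-br)))
    a=(el+er)/2; 
    n=er-el; print(" mid",r(a),"axis from cross",r(np.degrees(np.arctan2(n[0],-n[1]))),"guides",[r(np.degrees(np.arctan2(*(q-p)[::-1]))) for p,q in((el,bl),(er,br))])
print("tips",r(T(75,372,.024)),r(T(325,365,.024)),r(S(278,140,.024)),r(S(345,385,.024)))
print("housing top front",r(T(90,150,.045)),r(T(273,148,.045)),"back",r(T(93,68,.045)),r(T(272,66,.045)))
print("pad T",r(T(183,222,.014)),"S",r(S(496,228,.014)))
```

```text
foot T [ 0.504  -0.1234] S [ 0.5045 -0.1263]
T [ 0.6317 -0.0497] [ 0.635  -0.1423] [ 0.7298 -0.0487] [ 0.7311 -0.1392] w 0.0927 0.0905
 mid [ 0.6333 -0.096 ] axis from cross 1.9859 guides [np.float64(0.601), np.float64(1.8616)]
S [ 0.6285 -0.0499] [ 0.6385 -0.1495] [ 0.73   -0.0508] [ 0.7271 -0.1443] w 0.1002 0.0936
 mid [ 0.6335 -0.0997] axis from cross 5.7582 guides [np.float64(-0.5102), np.float64(3.3631)]
tips [ 0.5885 -0.019 ] [ 0.5894 -0.1826] [ 0.5883 -0.0259] [ 0.5922 -0.1706]
housing top front [ 0.7307 -0.0309] [ 0.7295 -0.1492] back [ 0.7844 -0.0344] [ 0.7832 -0.1505]
pad T [ 0.687  -0.0944] S [ 0.686  -0.0936]
```

```bash
cat >> h.py <<'E'
from scipy.spatial.transform import Rotation as R
def goal(h,t):   # push heading h, backward lean t (deg): fingers point forward-down
    c,s=np.cos(np.radians(h)),np.sin(np.radians(h))
    x,y=np.array([c,s,0]),np.array([s,-c,0])
    G=R.from_matrix(np.stack([x,y,np.cross(x,y)],1))
    return R.from_rotvec(np.radians(t)*np.array([s,-c,0]))*G
def move(h,t,p):
    o=bot.get_obs();rv=(goal(h,t)*R.from_quat(o['tool_rot']).inv()).as_rotvec()/(np.pi/4)
    print("shift",np.round((np.array(p)-o['eef_pos'])/.5,4),"turn",np.round(rv,4))
E
python3 - <<'E'
from h import *
print(R.from_quat(bot.get_obs()['tool_rot']).as_matrix().round(3).tolist(), goal(16,25).as_matrix().round(3).tolist())
move(16,25,[.42,-.149,.12])
E
```

```text
[[0.904, 0.428, -0.001], [0.428, -0.904, 0.002], [0.0, -0.002, -1.0]] [[0.871, 0.276, 0.406], [0.25, -0.961, 0.116], [0.423, 0.0, -0.906]]
shift [ 0.412   0.6045 -0.221 ] turn [ 0.1943 -0.5211 -0.2054]
```

step_arm --targets "0 0.412 0.6 -0.22 0.194 -0.521 -0.205; 0 0.412 0.6 -0.22 0.194 -0.521 -0.205; 0 0.412 0.6 -0.22 0.194 -0.521 -0.205; 0 0.412 0.6 -0.22 0.194 -0.521 -0.205; 0 0.412 0.6 -0.22 0.194 -0.521 -0.205; 0 0.412 0.6 -0.22 0.194 -0.521 -0.205; 0 0.412 0.6 -0.22 0.194 -0.521 -0.205; 0 0.412 0.6 -0.22 0.194 -0.521 -0.205; 0 0.412 0.6 -0.22 0.194 -0.521 -0.205; 0 0.412 0.6 -0.22 0.194 -0.521 -0.205"

```text
clock: 0.93
eef_pos: [0.4206, -0.1453, 0.1193]
tool_rot: [0.966, 0.14, 0.214, -0.032]
ft_force: [-1.0, 0.4, 0.4]
grip_width: 0.0426
grasp_force: 0.0
```

Run:
```python
from h import *
o=bot.get_obs();print(o['eef_pos'],o['ft_force'],o['grip_width'],o['joint_pos'])
move(16,25,[.425,-.1475,.008])
i=bot.camera_info("wrist");print(i['vertical_fov'],i['cx'],i['cy'],np.round(i['pose'],3).tolist())
a=cv2.cvtColor(bot.camera("wrist"),4);b=cv2.cvtColor(bot.camera("side"),4)
cv2.imwrite("pics/ws.png",cv2.resize(np.vstack([a,b]),None,fx=.75,fy=.75,interpolation=cv2.INTER_AREA))
```

```text
[ 0.42063259 -0.14532049  0.11931618] [-1.03202892  0.37987865  0.38390532] 0.042618989853112965 [-0.54862197  0.02417013 -0.66432731  0.58148865  0.31965334  2.35427671]
shift [ 0.0087 -0.0044 -0.2226] turn [-0.002  -0.0019 -0.0111]
64.31684340577344 321.3680059932573 197.94761493408524 [[0.284, 0.95, -0.132, 0.428], [-0.959, 0.281, -0.041, -0.143], [-0.002, 0.138, 0.99, 0.279], [0.0, 0.0, 0.0, 1.0]]
```

View pics/ws.png

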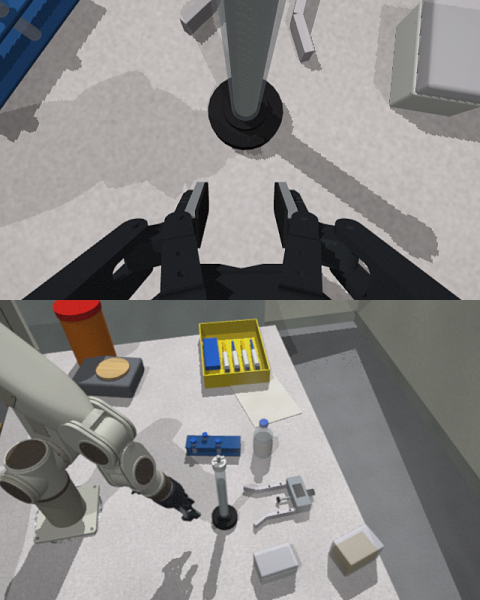

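The wrist view shows the foot disc at about full-resolution (327,151), between the fingertips and the dock. The side view shows the gripper clear and behind the column. The wrist camera sits slightly forward of the TCP, so I'll lean the tool back to 30° for tube clearance.

Run:
```python
from h import *
print(ray("wrist",(245.5/.75,112/.75),.024),ray("wrist",(209/.75,112/.75),.024),ray("wrist",(283/.75,112/.75),.024))
print(ray("wrist",(245.5/.75,149/.75),.0))
move(16,30,[.425,-.1475,.03]); move(16,30,[.425,-.1475,.012])
```

```text
[ 0.50199134 -0.12981365] [ 0.4906627  -0.09097023] [ 0.51363118 -0.16972411]
[ 0.46548252 -0.14082674]
shift [ 0.0102  0.0034 -0.1805] turn [ 0.0322 -0.1092 -0.0061]
shift [ 0.0102  0.0034 -0.2165] turn [ 0.0322 -0.1092 -0.0061]
```

step_arm --targets "0 0 -0.008 -0.07 0.032 -0.109 -0.006; 0 0 -0.008 -0.14 0.032 -0.109 -0.006; 0 0 -0.008 -0.19 0.032 -0.109 -0.006; 0 0 -0.008 -0.21 0.032 -0.109 -0.006; 0 0 -0.008 -0.214 0.032 -0.109 -0.006; 0 0 -0.008 -0.214 0.032 -0.109 -0.006; 0 0 -0.008 -0.214 0.032 -0.109 -0.006"

```text
clock: 1.62
eef_pos: [0.4208, -0.1575, 0.0152]
tool_rot: [0.957, 0.131, 0.258, -0.034]
ft_force: [-0.8, 0.7, 1.0]
grip_width: 0.0426
grasp_force: 0.0
```

step_arm --targets "0 0 0.012 -0.004 0 0 0; 0 0 0.012 -0.006 0 0 0; 0 0 0.012 -0.008 0 0 0; 0 0 0.012 -0.01 0 0 0; 0 0 0.012 -0.012 0 0 0; 0 0 0.012 -0.012 0 0 0"

```text
clock: 2.12
eef_pos: [0.4203, -0.1497, 0.0083]
tool_rot: [0.957, 0.132, 0.257, -0.035]
ft_force: [0.0, -0.0, 0.3]
grip_width: 0.0428
grasp_force: 0.0
```

Run:
```python
from h import *
o=bot.get_obs();print(o['eef_pos'],o['ft_force'])
a=cv2.cvtColor(bot.camera("wrist"),4);b=cv2.cvtColor(bot.camera("side"),4)[230:350,220:380]
cv2.imwrite("pics/ws2.png",np.vstack([cv2.resize(a,(480,300)),cv2.resize(b,(400,300))[:, :] if 0 else cv2.resize(b,(480,300))]))
move(16.5,30,[.42,-.151,.009])
```

```text
[ 0.42028508 -0.14967191  0.00832003] [ 0.01665828 -0.02774536  0.26975423]
shift [-0.0006 -0.0026  0.0014] turn [0.0007 0.0025 0.0176]
```

View pics/ws2.png

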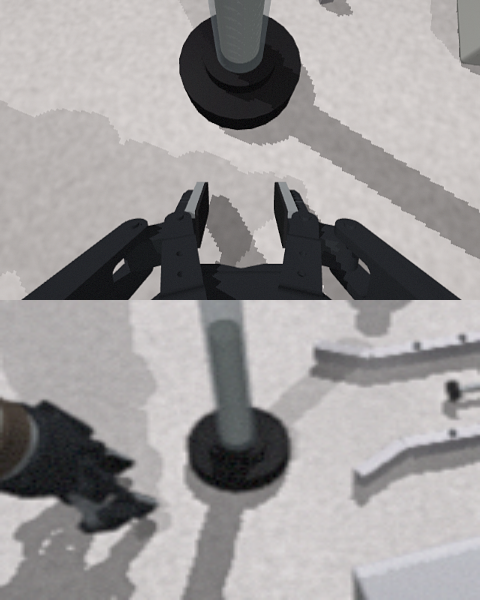

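The wrist view shows the foot (240,70 in the view) centred between the fingertips (about 205 and 277). The side view shows the tips low and clear. Next I'll advance and lower slightly.

step_arm --targets "0 0.01 0.003 -0.002 0 0 0.015; 0 0.02 0.006 -0.003 0 0 0.015; 0 0.03 0.009 -0.004 0 0 0.015; 0 0.04 0.012 -0.004 0 0 0.015; 0 0.048 0.014 -0.004 0 0 0.015; 0 0.053 0.015 -0.004 0 0 0.015; 0 0.058 0.016 -0.004 0 0 0.015; 0 0.058 0.016 -0.004 0 0 0.015"

```text
clock: 2.88
eef_pos: [0.4498, -0.1417, 0.0064]
tool_rot: [0.956, 0.138, 0.257, -0.036]
ft_force: [0.2, -0.9, -0.1]
grip_width: 0.0427
grasp_force: 0.0
```

Now slow steps to make contact.

step_arm --targets "0 0.004 0.0012 0 0 0 0; 0 0.008 0.0024 0 0 0 0; 0 0.012 0.0036 0 0 0 0; 0 0.016 0.0048 0 0 0 0; 0 0.02 0.006 0 0 0 0; 0 0.024 0.0072 0 0 0 0; 0 0.028 0.0084 0 0 0 0; 0 0.032 0.0096 0 0 0 0; 0 0.036 0.0108 0 0 0 0; 0 0.04 0.012 0 0 0 0"

```text
clock: 3.72
eef_pos: [0.4677, -0.1357, 0.0055]
tool_rot: [0.956, 0.137, 0.256, -0.036]
ft_force: [-6.3, -2.5, 4.2]
grip_width: 0.0427
grasp_force: 3.7
```

Run:
```python
from h import *
o=bot.get_obs();print(o['eef_pos'],o['ft_force'])
a=cv2.cvtColor(bot.camera("wrist"),4);b=cv2.cvtColor(bot.camera("side"),4)[200:320,240:400]
cv2.imwrite("pics/ws3.png",np.vstack([cv2.resize(a,(480,300)),cv2.resize(b,(400,300))]) if 0 else np.vstack([cv2.resize(a,(480,300)),cv2.resize(b,(480,300))]))
```

```text
[ 0.46773372 -0.13574441  0.00552646] [-6.25096127 -2.51736467  4.17404604]
```

View pics/ws3.png

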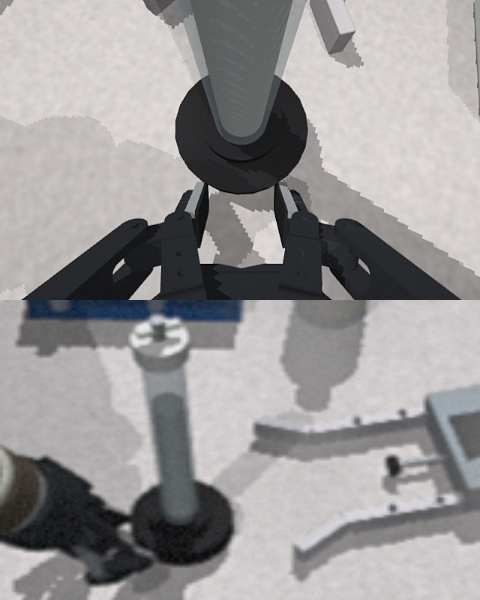

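Both fingertips bear low on the foot's rim and the column stands upright and centred. Now pushing toward the dock axis.

step_arm --targets "0 0.005 0.0015 0.002 0 0 0; 0 0.012 0.0035 0.002 0 0 0; 0 0.019 0.0055 0.002 0 0 0; 0 0.026 0.0075 0.002 0 0 0; 0 0.033 0.0095 0.002 0 0 0; 0 0.04 0.0115 0.002 0 0 0; 0 0.047 0.0135 0.002 0 0 0; 0 0.054 0.0155 0.002 0 0 0; 0 0.06 0.0175 0.002 0 0 0; 0 0.066 0.019 0.002 0 0 0"

```text
clock: 4.65
eef_pos: [0.5025, -0.1261, 0.0073]
tool_rot: [0.956, 0.138, 0.257, -0.037]
ft_force: [-2.3, -1.0, -3.0]
grip_width: 0.0427
grasp_force: 1.7
```

step_arm --targets "0 0.007 0.002 0 0 0 0; 0 0.014 0.004 0 0 0 0; 0 0.021 0.006 0 0 0 0; 0 0.028 0.008 0 0 0 0; 0 0.035 0.01 0 0 0 0; 0 0.042 0.012 0 0 0 0; 0 0.049 0.014 0 0 0 0; 0 0.056 0.016 0 0 0 0; 0 0.062 0.018 0 0 0 0; 0 0.066 0.019 0 0 0 0"

```text
clock: 5.48
eef_pos: [0.5358, -0.1166, 0.0074]
tool_rot: [0.956, 0.138, 0.257, -0.036]
ft_force: [-2.4, -0.4, -2.0]
grip_width: 0.0426
grasp_force: 1.7
```

Run:
```python
from h import *
o=bot.get_obs();print(o['eef_pos'],o['ft_force'])
t=cv2.cvtColor(bot.camera("top"),4)[115:265,300:460];b=cv2.cvtColor(bot.camera("side"),4)[180:330,270:430]
cv2.imwrite("pics/ts4.png",np.hstack([cv2.resize(x,(400,375),interpolation=2) for x in (t,b)]))
```

```text
[ 0.53575794 -0.11663286  0.00739512] [-2.40025575 -0.42943097 -2.04857067]
```

View pics/ts4.png

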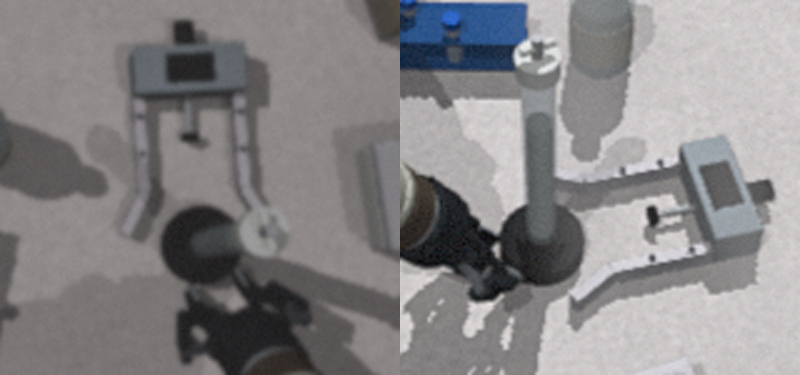

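The foot is at (201,243) in the top half and about (542,245) in the side half. It is entering the mouth, upright. Next I'll compare these with the dock axis.

Run:
```python
from h import *
print(ray("top",(300+201/2.5-.4,115+243/2.5-.4),.02),ray("side",(270+142/2.5-.4,180+245/2.5-.4),.012))
o=bot.get_obs();print((R.from_quat(o['tool_rot']).as_matrix()).round(3).tolist())
a=bot.camera("wrist");g=cv2.cvtColor(a,7)
for v in (130,150,170,190,210):
    r=np.where(g[v]<60)[0]; print(v,[ (int(s[0]),int(s[-1])) for s in np.split(r,np.where(np.diff(r)>3)[0]+1) if len(s)>8])
for p in ([o['eef_pos'][0]+.038*.96,o['eef_pos'][1]+.038*.28,.024],o['eef_pos']): print(proj("wrist",p))
```

```text
[ 0.5757827  -0.10202473] [ 0.57529545 -0.10633199]
[[0.829, 0.282, 0.482], [0.245, -0.959, 0.141], [0.502, 0.001, -0.865]]
130 [(248, 276), (367, 395)]
150 [(238, 283), (360, 404)]
170 [(235, 289), (354, 408)]
190 [(237, 310), (334, 406)]
210 [(244, 398)]
[322.71577741 174.7898923 ]
[322.44763628 258.05444942]
```

step_arm --targets "0 0.006 0.0018 0 0 0 0; 0 0.013 0.0038 0 0 0 0; 0 0.02 0.0058 0 0 0 0; 0 0.027 0.0078 0 0 0 0; 0 0.034 0.01 0 0 0 0; 0 0.04 0.012 0 0 0 0; 0 0.044 0.013 0 0 0 0; 0 0.034 0.01 0 0 0 0; 0 0.024 0.007 0 0 0 0; 0 0.018 0.005 0 0 0 0"

```text
clock: 6.47
eef_pos: [0.5445, -0.1144, 0.0078]
tool_rot: [0.956, 0.138, 0.258, -0.036]
ft_force: [0.8, 0.4, 0.4]
grip_width: 0.043
grasp_force: 0.0
```

Run:
```python
from h import *
o=bot.get_obs();print(o['eef_pos'],o['ft_force']); move(1,30,[.547,-.1005,.0075])
```

```text
[ 0.54449941 -0.11436221  0.00784684] [0.82620857 0.35102973 0.36049545]
shift [ 0.005   0.0277 -0.0007] turn [ 0.0014  0.0045 -0.3421]
```

step_arm --targets "0 -0.015 -0.004 0 0 0 0; 0 -0.015 0.01 0 0 0 -0.1; 0 -0.015 0.02 0 0 0 -0.2; 0 -0.015 0.028 0 0 0 -0.3; 0 -0.015 0.028 0 0 0 -0.342; 0 -0.005 0.028 0 0 0 -0.342; 0 0.003 0.028 0 0 0 -0.342; 0 0.006 0.028 0 0 0 -0.342; 0 0.006 0.028 0 0 0 -0.342"

```text
clock: 7.22
eef_pos: [0.5485, -0.101, 0.0079]
tool_rot: [0.965, 0.008, 0.26, -0.002]
ft_force: [0.8, -0.3, -0.0]
grip_width: 0.0426
grasp_force: 0.0
```

Run:
```python
from h import *
o=bot.get_obs();print(o['eef_pos'],o['ft_force']); move(1,30,[.547,-.1005,.0075])
t=cv2.cvtColor(bot.camera("wrist"),4);b=cv2.cvtColor(bot.camera("top"),4)[115:265,300:460]
cv2.imwrite("pics/wt5.png",np.vstack([cv2.resize(t,(480,300)),cv2.resize(b,(480,300),fx=1) if 0 else cv2.resize(b[:100],(480,300),interpolation=2)]))
```

```text
[ 0.54849013 -0.10095199  0.00787998] [ 0.84589624 -0.31103085 -0.01834509]
shift [-0.003   0.0009 -0.0008] turn [0.0018 0.0045 0.0005]
```

View pics/wt5.png

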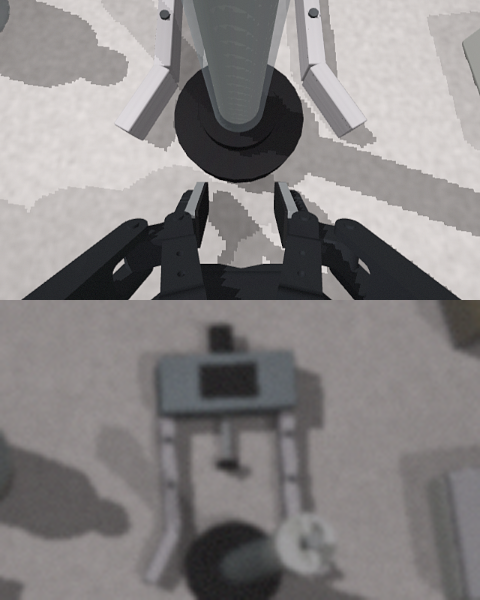

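The wrist view shows everything centred: the foot at x≈239, the guide elbows at 179 and 303 (mid 241) and the fingers' mid at 241. Pushing straight in.

step_arm --targets "0 0.006 0 -0.001 0 0 0; 0 0.012 0 -0.001 0 0 0; 0 0.018 0 -0.001 0 0 0; 0 0.024 0 -0.001 0 0 0; 0 0.03 0.0005 -0.001 0 0 0; 0 0.036 0.0005 -0.001 0 0 0; 0 0.042 0.0005 -0.001 0 0 0; 0 0.048 0.001 -0.001 0 0 0; 0 0.054 0.001 -0.001 0 0 0; 0 0.06 0.001 -0.001 0 0 0"

```text
clock: 8.15
eef_pos: [0.5752, -0.0995, 0.0056]
tool_rot: [0.966, 0.008, 0.258, -0.002]
ft_force: [-6.1, 0.5, 4.8]
grip_width: 0.0427
grasp_force: 3.6
```

step_arm --targets "0 0.005 0 0.003 0 0 0; 0 0.01 0 0.003 0 0 0; 0 0.015 0 0.003 0 0 0; 0 0.02 0 0.003 0 0 0; 0 0.024 0 0.003 0 0 0; 0 0.028 0.0005 0.003 0 0 0; 0 0.032 0.0005 0.003 0 0 0; 0 0.036 0.0005 0.003 0 0 0; 0 0.04 0.0005 0.003 0 0 0; 0 0.042 0.0005 0.003 0 0 0"

```text
clock: 8.98
eef_pos: [0.5987, -0.0995, 0.0084]
tool_rot: [0.966, 0.008, 0.26, -0.002]
ft_force: [-3.3, 0.3, -2.8]
grip_width: 0.0424
grasp_force: 1.7
```

step_arm --targets "0 0.002 0 -0.001 0 0 0; 0 0.004 0 -0.001 0 0 0; 0 0.006 0 -0.001 0 0 0"

```text
clock: 9.23
eef_pos: [0.6014, -0.0996, 0.0081]
tool_rot: [0.966, 0.008, 0.26, -0.002]
ft_force: [-2.9, -0.2, 0.3]
grip_width: 0.043
grasp_force: 2.4
```

step_arm --targets "0 0.002 0 0 0 0 0; 0 0.004 0 0 0 0 0; 0 0.006 0 0 0 0 0"

```text
clock: 9.48
eef_pos: [0.604, -0.0996, 0.0078]
tool_rot: [0.966, 0.008, 0.26, -0.002]
ft_force: [-8.7, -0.6, 4.2]
grip_width: 0.043
grasp_force: 3.8
```

step_arm --targets "0 0.002 0 0 0 0 0; 0 0.004 0 0 0 0 0; 0 0.006 0 0 0 0 0"

```text
clock: 9.73
eef_pos: [0.6066, -0.0995, 0.0078]
tool_rot: [0.966, 0.008, 0.259, -0.002]
ft_force: [-8.1, 0.2, 3.9]
grip_width: 0.0424
grasp_force: 4.0
```

step_arm --targets "0 0.002 0 0 0 0 0; 0 0.004 0 0 0 0 0"

```text
clock: 9.9
eef_pos: [0.6085, -0.0995, 0.0078]
tool_rot: [0.966, 0.008, 0.259, -0.002]
ft_force: [-9.7, 0.5, 4.2]
grip_width: 0.0429
grasp_force: 4.2
```

step_arm --targets "0 0.002 0 0 0 0 0; 0 0.004 0 0 0 0 0"

```text
clock: 10.07
eef_pos: [0.6104, -0.0995, 0.0078]
tool_rot: [0.966, 0.008, 0.259, -0.002]
ft_force: [-8.9, -1.0, 4.3]
grip_width: 0.0428
grasp_force: 4.3
```

step_arm --targets "0 0.002 0 0 0 0 0; 0 0.004 0 0 0 0 0"

```text
clock: 10.23
eef_pos: [0.6123, -0.0995, 0.0077]
tool_rot: [0.966, 0.008, 0.259, -0.002]
ft_force: [-9.6, 0.0, 5.7]
grip_width: 0.0428
grasp_force: 4.5
```

step_arm --targets "0 0.002 0 0 0 0 0; 0 0.003 0 0 0 0 0"

```text
clock: 10.4
eef_pos: [0.6139, -0.0995, 0.0077]
tool_rot: [0.966, 0.008, 0.259, -0.002]
ft_force: [-9.4, -0.3, 4.9]
grip_width: 0.0424
grasp_force: 4.5
```

step_arm --targets "0 0.002 0 0 0 0 0; 0 0.003 0 0 0 0 0"

```text
clock: 10.57
eef_pos: [0.6143, -0.0994, 0.0073]
tool_rot: [0.966, 0.008, 0.258, -0.002]
ft_force: [-14.3, -0.4, 8.4]
grip_width: 0.0428
grasp_force: 7.2
```

The force jumped with almost no advance after about 10 mm of spring travel, so this is the hard stop. I'll hold briefly, then back off straight.

step_arm --targets "0 0 0 0 0 0 0; 0 0 0 0 0 0 0"

```text
clock: 10.73
eef_pos: [0.6143, -0.0994, 0.0073]
tool_rot: [0.966, 0.008, 0.258, -0.002]
ft_force: [-12.3, 1.1, 7.9]
grip_width: 0.0426
grasp_force: 6.6
```

step_arm --targets "0 -0.001 0 0 0 0 0; 0 -0.002 0 0 0 0 0; 0 -0.004 0 0 0 0 0; 0 -0.006 0 0 0 0 0; 0 -0.01 0 0.002 0 0 0; 0 -0.02 0 0.002 0 0 0; 0 -0.04 0 0.002 0 0 0; 0 -0.07 0 0.004 0 0 0; 0 -0.11 0 0.01 0 0 0; 0 -0.15 0 0.02 0 0 0"

```text
clock: 11.57
eef_pos: [0.5405, -0.0995, 0.018]
tool_rot: [0.966, 0.009, 0.26, -0.002]
ft_force: [0.1, -0.2, 0.3]
grip_width: 0.043
grasp_force: 0.0
```

Run:
```python
from h import *
o=bot.get_obs();print(o['eef_pos'],o['ft_force'])
t=cv2.cvtColor(bot.camera("top"),4)[115:235,320:440];b=cv2.cvtColor(bot.camera("side"),4)[150:320,270:440]
cv2.imwrite("pics/ts6.png",np.hstack([cv2.resize(x,(400,400),interpolation=2) for x in (t,b)]))
```

```text
[ 0.54054904 -0.09950288  0.01801014] [ 0.13233975 -0.17041964  0.25368279]
```

View pics/ts6.png

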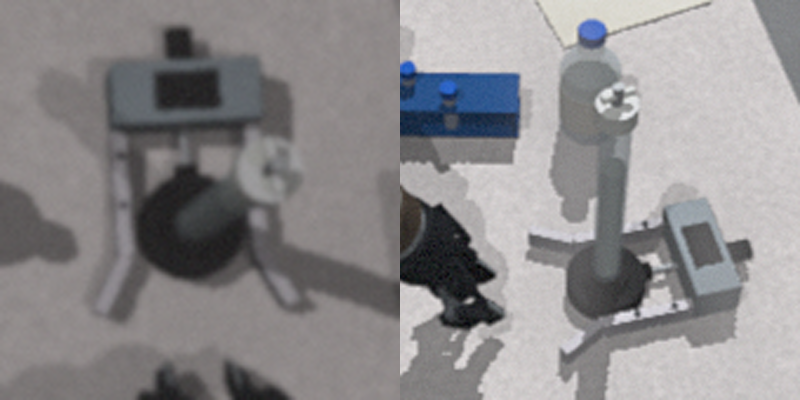

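The last view shows the column upright between the guides, its foot centre at (191,226) in the top half. That is about x=0.655 m, as predicted for the stop fully in. The foot is against the pad and the gripper is clear.

```bash
python3 -c "
from workcell import bot
print(bot.job_done())"
```

```text
the job is handed in; nothing more can be done
None
```

The column stands upright in the dock, its foot pushed in until the sprung stop went hard (peak force read about 14 N); the gripper is clear, the job is handed in, and the judge's verdict was not shown.

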